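Pack away the building-kit demo

ROBOT

A 7-joint arm with a two-finger parallel gripper is mounted at the origin on the work surface. World frame = base frame: x ahead of the robot, y to its left, z up, the work surface at z = 0. Lengths are in m, angles in rad, forces in N, time in s.
With the tool pointing down it reaches from about 0.425 to 0.875 m from the base axis. Payload 8.4 kg.
Tool frame: the origin (TCP) lies midway between the tips of the shut fingers; the grasp point (between the pads) lies 19 mm behind it (r.grip_point_offset is the distance from the TCP to the grasp point, in m); z points along the fingers, y is the direction in which the jaws open and shut (so a half turn about z gives the same grasp; the last joint's range is limited). The gripper opens to 87 mm and grips with 3 to 60 N. Pads are 19 mm wide; open, the fingers measure 117 mm over their backs; the gripper's body (75 mm by 190 mm) begins 51 mm behind the grasp point.
Start: joints at [-1.277, 0.333, 0.04, 1.465, -0.013, 1.343, -0.059], TCP at [0.249, 0.6, 0.198] pointing down, gripper open.
Joint ranges: [-2.58, 2.58], [-0.38, 2.09], [-1.3, 1.39], [0.25, 2.4], [-1.5, 4.64], [0.08, 2.09], [-2.65, 2.65]. Speed limits (rad/s): [2.22, 2.22, 2.79, 2.79, 3.14, 3.14, 3.14].

INTERFACE

Orientations are given as a rotation vector (axis times angle).
In Python, from station import r, grab_frame, models gives the robot as it stands.
- The arm moves only by the shell command python3 -m inch 'ROWS' [FORCE]. ROWS is JSON, a list of rows, each a list of 7 numbers: the shift along the world's x, y, z in mm, then the turn, a rotation vector about the world's x, y, z in rad, then the gripper command: -1 is fully open, 1 is shut, values between are in proportion. In form: [[dx, dy, dz, ax, ay, az, grip], ...]. A call has 1 to 5 rows; each row is the pose to reach, as a shift and turn from the pose commanded when the call began; what a row does not reach only later rows make up. A row lasts 1/12 s, in which the tool goes at most 41.7 mm and 7.16 degrees, less where a joint would pass 70% of its speed; a pose out of reach is approached as far as the arm can. A call with a gripper value outside its range is refused whole. The fingers move at their own pace and stop on an object; FORCE is the grip in N (left out, the last holds). Time passes only in rows, so rows that repeat a pose let the fingers close. It gives the time, the measured TCP pose, the force and the opening at its end, in the units of the state.
- r.read_state(): the state, without advancing time (a new reading comes with each control period).
- grab_frame(name): name is "scene" or "top"; returns a dict with "pixels" (420x560x3 uint8, red, green, blue), "fx", "fy", "cx", "cy" (pixels), "distortion" ([k1, k2, p1, p2, k3] as OpenCV has them; the pictures are not rectified), "world_to_cam" (4x4, takes a point from world to camera coordinates). Camera axes: x right, y down, z forward; pixel columns grow to the right and rows downward; lengths in m; the calibration is good to about 2 mm. A picture is of the moment at which its call begins. There is no depth.
- r.close_job(): hands the job in, once; it reports no verdict.
Trained networks look in the newest picture that a camera, given by its name, has taken for a name from the list of things; names that differ only in an ending like _2 or _b are one class to them, and where a whole thing is asked for, a point or a joint stands for the part that bears it (a point fixed in the world has none). Each returns a list of dicts, best first, with "score" (0 to 1); they miss things now and then, are a little off and sometimes report something else, mostly with a low value. They report only what shows in the picture. A call takes as long as a camera call. They do not tell look-alikes from the thing itself.
- models.search_frame(camera, target): "position" ([column, row] in pixels, amid what is visible of it).
The state is a dict: "t": time; "qpos": joint angles; "qvel": joint speeds; "effort": joint torques, N m; "position": TCP position; "tcp_rot": TCP orientation; "contact_force": force on the tool from outside, world axes, zero at the start; "torque": the same for the moment, N m; "opening": opening from 0.0 (shut) to 1.0 (fully open).
Only numpy, scipy, OpenCV 4.12 (cv2) and the standard library are available. Lean on these libraries where they do the work, as an engineer would, in place of code of your own. Each camera call takes 0.05 s, during which the arm holds its last target. There are 200 camera calls.

TASK

Pack away the demo of the building kit: fit the loose flat cover on the parts tray and press it down until it has snapped under the clips at both ends and lies level on its seat, and take the tall board out of the display stand and stand it, long edge down, in the free middle slot of the storage rack. Leave all the other things where they are.

Things in the scene. Friction and masses are not known exactly. Their poses are not given: they have to be found in the camera images.
- tray: Dark grey parts tray, fixed, 174 x 88 mm, 58 mm high, with open wells of small parts. Origin: centre of its underside; x along its length, y across, z up. Guides stand round its four corners (|x| 43 to 87 mm, |y| 34 to 44 mm), flared at the top to lead the cover in; between them both long sides are cut away for the fingers: at |x| < 42 mm nothing stands outside |y| = 31 mm.
- tray_seat (a point): Centre of the tray's seat, 34 mm above the table, on which the cover's underside rests when home; axes as the tray's. The opening is 153 mm (x) by 68 mm (y). Laid in, the cover first rests on the two clip noses, about 10.5 mm above the seat; pushed down near an end with 3 to 10 N that end snaps under its clip and stays (up to 20 N in the middle for both).
- clip_a (a point): Tip of the wedge-shaped nose of the tray's grey spring clip at its -x end: at x = -72.6 mm, y = 0 on the tray, 42 mm above the table. The clip is 20 mm wide (y) and stands behind the tip (|x| 73 to 84 mm), top 48 mm above the table; it gives outwards.
- clip_b (a point): The same for the clip at the tray's +x end, at x = +72.6 mm.
- cover: Loose flat light-grey plastic cover, 150 x 64 x 6 mm, about 70 g, starts lying flat on the table. Origin: its centre (3 mm above its underside); x along its length, y across, z up. Both faces and both ends are alike. It can be gripped across its 64 mm width with the fingertips.
- board: Tall light-grey construction board with a grid of small dark holes, 8 mm thick, 120 mm long, 100 mm high, about 90 g, starts standing on a long edge in the display stand. Origin: its centre (50 mm above its lower edge, 56 mm above the table at the start); x along its thickness, y along its length, z up. Grip it across its thickness near the top edge.
- stand: Grey display stand, fixed, base 64 x 110 x 6 mm with two ribs 100 mm long that form a groove along y, 10.5 mm wide and open at both ends; groove floor 6 mm and rib tops 22 mm above the table. Origin: centre of its underside; x across the groove, y along it.
- rack: Dark grey storage rack, fixed, 62 x 142 mm. Origin: centre of its underside. Three slots along its y, side by side along x at 18 mm pitch, between dividers with rounded tops 42 mm above the table and end walls 26 mm high. The near (-x) and far (+x) slots hold short boards; the middle one is free.
- slot (a point): Centre of the floor of the free middle slot, 6 mm above the table; the slot is 12 mm wide (x), 132 mm long (y), 36 mm deep; axes as the rack's.
- short_near: Short board, 8 x 120 x 55 mm, loose, standing in the near slot of the rack, top 61 mm above the table; origin at its centre. Stays there.
- short_far: Like short_near, in the far slot of the rack. Stays there.
- gear: Loose grey plastic gear lying flat, 44 mm across, 13 mm high; origin at the centre of its underside. To be left alone.
- wheel: Loose wheel with a black tyre lying flat, 46 mm across, 22 mm high at the hub; origin at the centre of its underside. To be left alone.
- carton: Loose closed kit carton, 110 x 160 x 45 mm; origin at the centre of its underside. To be left alone.
- terminal: Loose black handheld terminal lying on its back, 150 x 72 x 22 mm; origin at the centre of its underside. To be left alone.
- tape: Loose tan ring of packing tape lying flat, 84 mm across, 24 mm high; origin at the centre of its underside. To be left alone.
- driver: Loose screwdriver with a black handle lying on the table, 160 mm long, 26 mm thick; origin on the table under its middle. To be left alone.
There are look-alikes about, which are no part of the job. Leave any orange look-alike of the tray alone. Leave any orange look-alike of the cover alone.

How it is judged:
By the outcome, as a careful person would: the job done as asked, in the order asked, and still so for the second after the job is handed in, with the robot touching nothing.
It also fails if it takes over 72 s, if anything falls off the work surface, if the arm or the gripper's body presses on something with over 40 N, if the wrist force passes 120 N, or if a joint passes its speed limit or range.

## Working session

There is one attempt and no reset: what is moved stays moved. The work goes in short steps, Python scripts to look and compute and a shell command to move; the robot and the scene stay as the last step left them, time stands still between calls to the robot, and variables do not carry over. Pictures are saved under pics/ and viewed, about 8 in all and at most 12, crops included, and the job is handed in when it is done.

```bash
ls; mkdir -p pics; cat > h.py <<'E'
import numpy as np, cv2
from station import r, grab_frame, models
def cam(n):
    f=grab_frame(n); f['K']=np.array([[f['fx'],0,f['cx']],[0,f['fy'],f['cy']],[0,0,1.]]); f['D']=np.array(f['distortion'],float); f['T']=np.array(f['world_to_cam']); return f
def save(f,name,box=None,s=1):
    im=f['pixels'][:,:,::-1]
    if box: c0,r0,c1,r1=box; im=im[r0:r1,c0:c1]
    cv2.imwrite('pics/'+name,cv2.resize(im,None,fx=s,fy=s,interpolation=cv2.INTER_CUBIC))
def ray(f,p,z):
    u=cv2.undistortPoints(np.array([[p]],float),f['K'],f['D'])[0,0]
    R,t=f['T'][:3,:3],f['T'][:3,3]; o=-R.T@t; d=R.T@np.array([u[0],u[1],1]); return (o+d*(z-o[2])/d[2])
def proj(f,P):
    R,t=f['T'][:3,:3],f['T'][:3,3]
    return cv2.projectPoints(np.array(P,float).reshape(-1,1,3),cv2.Rodrigues(R)[0],t,f['K'],f['D'])[0].reshape(-1,2)
E
python3 - <<'E'
from h import *
for n in('top','scene'):
    f=cam(n); save(f,n+'0.png',s=1.42)
    T=f['T']; print(n,f['fx'],-T[:3,:3].T@T[:3,3])
    for t in('tray','cover','board','stand','rack','slot','short_near','clip_a'):
        print(t,[(np.round(d['position']).tolist(),round(d['score'],2), np.round(ray(f,d['position'],0.03)[:2],3).tolist()) for d in models.search_frame(n,t)[:4]])
s=r.read_state(); print(s)
E
```

```text
pics
top 470.1708060330328 [ 3.41535020e-01 -4.34935681e-04  1.19673668e+00]
tray [([169.0, 220.0], 0.93, [0.52, 0.288]), ([110.0, 289.0], 0.74, [0.351, 0.427])]
cover [([463.0, 289.0], 0.67, [0.345, -0.441]), ([390.0, 227.0], 0.66, [0.501, -0.267]), ([168.0, 218.0], 0.26, [0.526, 0.291])]
board [([293.0, 234.0], 0.94, [0.484, -0.025]), ([294.0, 238.0], 0.64, [0.474, -0.028]), ([171.0, 218.0], 0.37, [0.527, 0.283])]
stand [([292.0, 240.0], 0.61, [0.47, -0.022])]
rack [([292.0, 170.0], 0.55, [0.65, -0.024])]
slot [([296.0, 167.0], 0.89, [0.656, -0.033])]
short_near [([296.0, 172.0], 0.65, [0.643, -0.032])]
clip_a [([175.0, 218.0], 0.97, [0.527, 0.273]), ([111.0, 290.0], 0.82, [0.348, 0.426]), ([290.0, 170.0], 0.29, [0.65, -0.018])]
scene 467.1975438196418 [ 1.17484332 -0.49585901  0.9503786 ]
tray [([358.0, 170.0], 0.86, [0.528, 0.289]), ([348.0, 125.0], 0.8, [0.357, 0.412])]
cover [([189.0, 274.0], 0.77, [0.528, -0.278]), ([92.0, 268.0], 0.56, [0.365, -0.449])]
board [([310.0, 253.0], 0.63, [0.664, -0.016]), ([260.0, 201.0], 0.6, [0.446, -0.005])]
stand [([267.0, 222.0], 0.58, [0.517
[... 295 characters left out ...]
, 171.0], 0.65, [0.525, 0.278])]
{'t': 0.9, 'qpos': array([-1.27718384,  0.33319472,  0.03989521,  1.46540714, -0.01340742,
        1.34329707, -0.05848438]), 'qvel': array([ 0.0004333 , -0.00159878,  0.00070866,  0.00308941,  0.00016551,
        0.00010361, -0.00061864]), 'effort': array([ 5.60030148e-04, -6.56097364e+01,  1.33304257e+00, -4.04055154e+01,
       -5.97748999e-02,  3.51611373e-02,  7.10082531e-05]), 'position': array([0.24880634, 0.60046177, 0.19814574]), 'tcp_rot': array([-6.13083551e-01, -3.08116769e+00,  5.95944936e-05]), 'contact_force': array([ 0.19091677,  0.03253767, -0.02211706]), 'torque': array([ 0.02305863, -0.01931649, -0.0456577 ]), 'opening': 1.0002059645970456}
```

View pics/top0.png

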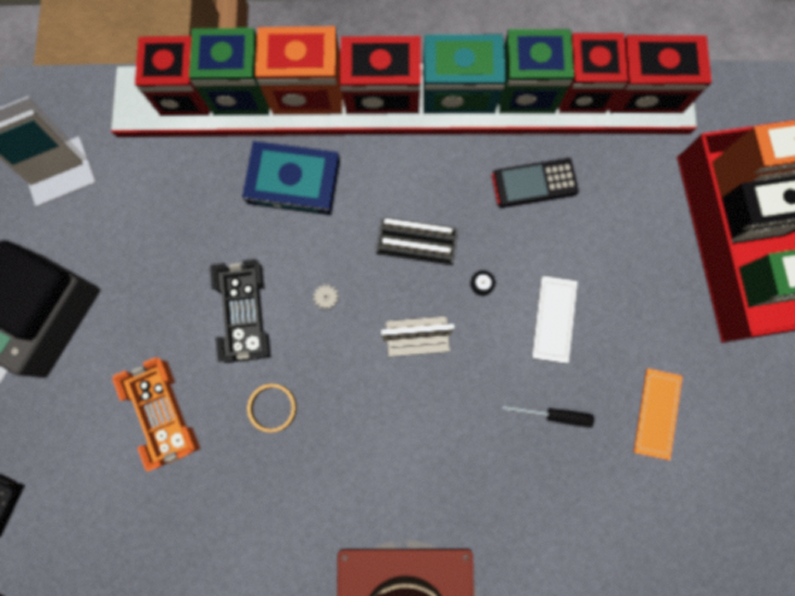

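View pics/scene0.png

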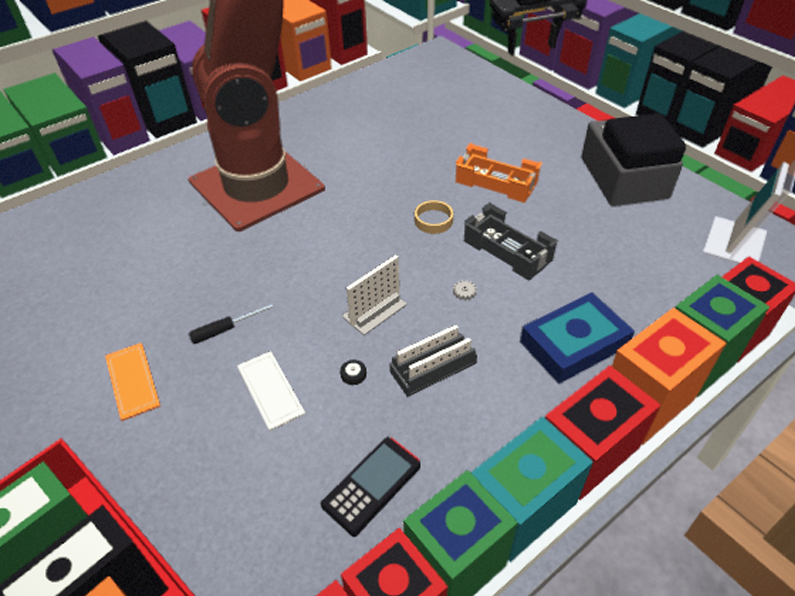

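```bash
cat > fit.py <<'E'
from h import *
from scipy.optimize import minimize
def box(x0,x1,y0,y1,z0,z1): return np.array([[x,y,z] for x in(x0,x1) for y in(y0,y1) for z in(z0,z1)],float)/1000
M={'tray':[box(-87,87,-31,31,0,34)]+[box(*((43,87) if a>0 else (-87,-43)),*((31,44) if b>0 else(-44,-31)),0,58) for a in(-1,1) for b in(-1,1)]+[box(73,84,-10,10,0,48),box(-84,-73,-10,10,0,48)],
 'cover':[box(-75,75,-32,32,-3,3)],
 'stand':[box(-32,32,-55,55,0,6),box(-10,10,-50,50,0,22)],
 'board':[box(-4,4,-60,60,-50,50)],
 'rack':[box(-31,31,-71,71,0,26),box(-31,31,-66,66,0,40),box(14,22,-60,60,6,61),box(-22,-14,-60,60,6,61)]}
S=4
def render(f,parts,shape,off):
    m=np.zeros((shape[0]*S,shape[1]*S),np.uint8)
    for name,x,y,z,a in parts:
        R=np.array([[np.cos(a),-np.sin(a),0],[np.sin(a),np.cos(a),0],[0,0,1]])
        for b in M[name]:
            p=proj(f,b@R.T+[x,y,z])-off
            h=cv2.convexHull((((p+.5)*S-.5)*16).round().astype(np.int32))
            cv2.fillConvexPoly(m,h,255,shift=4)
    return cv2.blur(cv2.resize(m,(shape[1],shape[0]),interpolation=cv2.INTER_AREA),(3,3)).astype(float)/255
def mask(f,parts,thr=32,pad=14,bright=None,near=9):
    P=np.vstack([proj(f,b+np.array([p[1],p[2],p[3]])) for p in parts for b in M[p[0]]])
    c0,r0=np.maximum(P.min(0)-pad,0).astype(int); c1,r1=(P.max(0)+pad).astype(int)
    im=f['pixels'][r0:r1,c0:c1].astype(float)
    if bright: m=(im.min(2)>bright)
    else:
        tab=np.median(np.vstack([im[:3].reshape(-1,3),im[-3:].reshape(-1,3)]),0); m=np.abs(im-tab).max(2)>thr
    m=m.astype(np.uint8)*255
    cs,_=cv2.findContours(m,cv2.RETR_EXTERNAL,cv2.CHAIN_APPROX_NONE)
    g=np.zeros_like(m); cv2.drawContours(g,[max(cs,key=cv2.contourArea)],-1,255,-1)
    return cv2.blur(g,(3,3)).astype(float)/255,np.array([c0,r0])
def fit(fs,mk,v0,**kw):
    """mk(v)->parts ; joint fit on frames fs"""
    ms=[mask(f,mk(v0),**kw) for f in fs]
    sc=np.array([.001,.001,.01]+[.001]*(len(v0)-3))
    def cost(u): 
        v=np.array(v0)+u*sc; return sum(1-np.minimum(a,b).sum()/np.maximum(a,b).sum() for f,(a,o) in zip(fs,ms) for b in[render(f,mk(v),a.shape,o)])/len(fs)
    best=None; u=np.zeros(len(v0))
    for st in(12,4,1.5):
        sim=np.vstack([u,u+np.eye(len(v0))*st]); q=minimize(cost,u,method='Nelder-Mead',options=dict(initial_simplex=sim,xatol=.03,fatol=1e-5,maxiter=250)); u=q.x
    v=np.array(v0)+u*sc
    return v,q.fun,[(m,render(f,mk(v),m.shape,o)) for f,(m,o) in zip(fs,ms)]
E
cat > m1.py <<'E'
from fit import *
ft,fc=cam('top'),cam('scene')
import pickle; pickle.dump((ft,fc),open('f0.pkl','wb'))
jobs={'tray':(lambda v:[('tray',v[0],v[1],0,v[2])],[.523,.288,np.pi/2-0.0],{}),
'cover':(lambda v:[('cover',v[0],v[1],.003,v[2])],[.497,-.267,-.1],{}),
'standboard':(lambda v:[('stand',v[0],v[1],0,v[2]),('board',v[0]+v[4]*np.cos(v[2])-v[3]*np.sin(v[2]),v[1]+v[4]*np.sin(v[2])+v[3]*np.cos(v[2]),.056,v[2])],[.475,-.025,0.,0,0],{}),
'rack':(lambda v:[('rack',v[0],v[1],0,v[2])],[.65,-.025,0.],{})}
tiles=[]
for n,(mk,v0,kw) in jobs.items():
    for lab,fs in(('top',[ft]),('scene',[fc]),('both',[ft,fc])):
        v,c,rs=fit(fs,mk,v0,**kw); print(n,lab,np.round(v,4),round(c,3))
    for m,b in rs:
        t=cv2.resize(np.dstack([m*0,m,b]),(190,190)); tiles.append(t*255)
cv2.imwrite('pics/masks.png',np.vstack([np.hstack(tiles[:4]),np.hstack(tiles[4:])]))
E
python3 m1.py
```

```text
tray top [0.5248 0.2858 0.1279] 0.085
tray scene [0.5206 0.2921 0.1272] 0.093
tray both [0.5241 0.2871 0.1232] 0.112
cover top [ 0.511  -0.2753 -0.1575] 0.039
cover scene [ 0.5094 -0.2697 -0.1576] 0.021
cover both [ 0.51   -0.2716 -0.1457] 0.09
standboard top [ 0.4812 -0.0262  0.0809  0.002   0.0013] 0.051
standboard scene [ 4.796e-01 -2.030e-02  9.340e-02  3.000e-04  3.000e-04] 0.03
standboard both [ 0.4808 -0.0254  0.0873  0.0037  0.0005] 0.062
rack top [ 0.6516 -0.0263 -0.1536] 0.051
rack scene [ 0.6524 -0.022  -0.1584] 0.018
rack both [ 0.652  -0.0247 -0.1566] 0.05[ WARN:0@4.107] global loadsave.cpp:1063 imwrite_ Unsupported depth image for selected encoder is fallbacked to CV_8U.
```

View pics/masks.png

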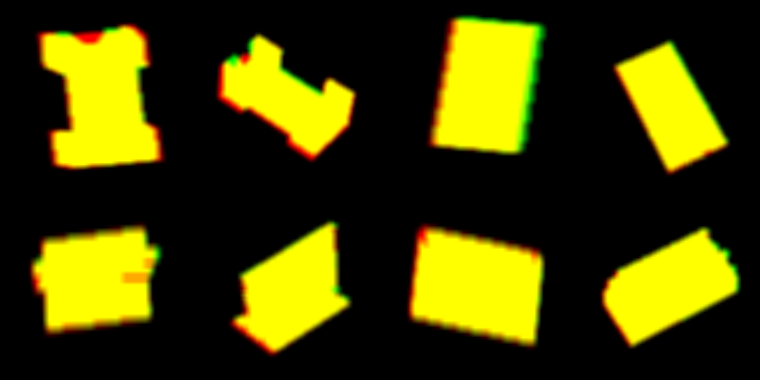

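```bash
python3 - <<'E'
from fit import *
import pickle; ft,fc=pickle.load(open('f0.pkl','rb'))
print(ft['cx'],ft['cy'],ft['D'])
im=ft['pixels'].astype(int); m=(im[:,:,0]-im[:,:,2]>40)
for row in(392,398,404):
    c=np.where(m[row,200:380])[0]+200; print(row,c.min(),c.max(),[np.round(ray(ft,[x,row],.01),4) for x in(c.min()-.5,c.max()+.5)])
col=m[330:,270]; print('front row',330+np.argmax(col),ray(ft,[270,330+np.argmax(col)],.01))
im=fc['pixels'].astype(int); m=((im[:,:,0]-im[:,:,2]>40)*255).astype(np.uint8); m[:,:120]=0;m[:,240:]=0;m[:100]=0;m[170:]=0
cs,_=cv2.findContours(m,0,1); c=max(cs,key=cv2.contourArea)
for k in(c[:,0,0].argmin(),c[:,0,0].argmax(),c[:,0,1].argmax()): print(c[k,0],[np.round(ray(fc,c[k,0],z)[:2],4) for z in (0,.01,.02)])
print(r.read_state()['t'])
E
```

```text
281.1889918396471 207.58525533558426 [-0.03694193  0.          0.          0.          0.        ]
392 238 332 [array([0.1038, 0.1124, 0.01  ]), array([ 0.1029, -0.1164,  0.01  ])]
398 238 332 [array([0.0899, 0.1123, 0.01  ]), array([ 0.089 , -0.1162,  0.01  ])]
404 238 332 [array([0.0761, 0.1122, 0.01  ]), array([ 0.0752, -0.1159,  0.01  ])]
front row 387 [0.11518431 0.0340641  0.01      ]
[133 125] [array([-0.1259, -0.104 ]), array([-0.1122, -0.1081]), array([-0.0985, -0.1122])]
[227 133] [array([0.1083, 0.1126]), array([0.1196, 0.1062]), array([0.1308, 0.0998])]
[167 161] [array([ 0.1042, -0.1063]), array([ 0.1155, -0.1104]), array([ 0.1268, -0.1145])]
1.0
```

```bash
M="python3 -m inch"
python3 -m inch '[[90,-150,0,0,0,0.12,-1],[90,-150,0,0,0,0.12,-1],[90,-150,0,0,0,0.12,-1],[90,-150,0,0,0,0.12,-1],[90,-150,0,0,0,0.12,-1]]'
python3 -m inch '[[90,-150,0,0,0,0.115,-1],[90,-150,0,0,0,0.115,-1],[90,-150,0,0,0,0.115,-1],[90,-150,0,0,0,0.115,-1],[90,-150,0,0,0,0.115,-1]]'
python3 -m inch '[[80,-150,0,0,0,0,-1],[80,-150,0,0,0,0,-1],[80,-150,0,0,0,0,-1],[80,-150,0,0,0,0,-1],[80,-150,0,0,0,0,-1]]'
```

```text
t: 1.42
position: [0.3441, 0.444, 0.1987]
tcp_rot: [0.44, 3.108, -0.002]
contact_force: [1.6, 0.6, 0.3]
opening: 0.998
t: 1.83
position: [0.433, 0.2935, 0.1987]
tcp_rot: [0.261, 3.129, -0.002]
contact_force: [0.1, -0.8, -0.1]
opening: 1.002
t: 2.25
position: [0.5121, 0.1423, 0.1987]
tcp_rot: [0.263, 3.128, -0.003]
contact_force: [-0.3, -1.1, -1.2]
opening: 1.004
```

```bash
python3 -m inch '[[0,-200,0,0,0,0.01,-1],[0,-200,0,0,0,0.01,-1],[0,-200,0,0,0,0.01,-1],[0,-200,0,0,0,0.01,-1],[0,-200,0,0,0,0.01,-1]]'
python3 -m inch '[[-1,-200,0,0,0,0,-1],[-1,-200,0,0,0,0,-1],[-1,-200,0,0,0,0,-1],[-1,-200,0,0,0,0,-1],[-1,-200,0,0,0,0,-1]]'
python3 -m inch '[[-1,-15,-120,0,0,0,-1],[-1,-15,-120,0,0,0,-1],[-1,-15,-120,0,0,0,-1],[-1,-15,-120,0,0,0,-1],[-1,-15,-120,0,0,0,-1]]'
python3 - <<'E'
from h import *
f=cam('scene'); save(f,'s1.png',(100,170,300,330),3.5)
f=cam('top'); save(f,'t1.png',(320,150,480,290),3.5); a=cv2.imread('pics/s1.png');b=cv2.imread('pics/t1.png')
a=cv2.resize(a,(400,320));b=cv2.resize(b,(380,320)); cv2.imwrite('pics/c1.png',np.hstack([a,b]))
E
```

```text
t: 2.67
position: [0.5085, -0.0525, 0.1985]
tcp_rot: [0.235, 3.132, -0.0]
contact_force: [0.7, 0.3, -0.1]
opening: 0.999
t: 3.08
position: [0.5075, -0.2525, 0.1987]
tcp_rot: [0.234, 3.132, -0.001]
contact_force: [-0.1, 0.2, -1.1]
opening: 1.0
t: 3.5
position: [0.5058, -0.264, 0.0774]
tcp_rot: [-0.233, -3.129, -0.0]
contact_force: [0.7, -0.6, 1.4]
opening: 0.997
```

View pics/c1.png

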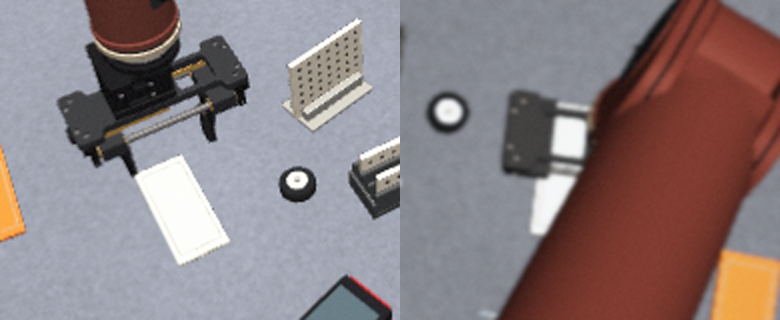

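```bash
python3 -m inch '[[5,-8,-20,0,0,-0.008,-1],[5,-8,-40,0,0,-0.008,-1],[5,-8,-55,0,0,-0.008,-1],[5,-8,-60,0,0,-0.008,-1],[5,-8,-60,0,0,-0.008,-1]]'
python3 -m inch '[[0,0,-5,0,0,0,-1],[0,0,-10,0,0,0,-1],[0,0,-12,0,0,0,-1],[0,0,-14,0,0,0,-1],[0,0,-14,0,0,0,-1]]'
```

```text
t: 4.02
position: [0.5128, -0.2722, 0.0193]
tcp_rot: [0.243, 3.131, -0.0]
contact_force: [-1.7, 0.5, -0.0]
opening: 0.999
t: 4.43
position: [0.5118, -0.2725, 0.0041]
tcp_rot: [-0.245, -3.132, -0.0]
contact_force: [-0.1, -0.3, -0.2]
opening: 1.001
```

```bash
python3 -m inch '[[0,0,-2,0,0,0,-0.2],[0,0,-2,0,0,0,0.1],[0,0,-2,0,0,0,1],[0,0,-2,0,0,0,1],[0,0,-2,0,0,0,1]]' 25
python3 -m inch '[[0,0,0,0,0,0,1],[0,0,0,0,0,0,1],[0,0,0,0,0,0,1],[0,0,0,0,0,0,1],[0,0,0,0,0,0,1]]'
python3 -m inch '[[0,0,20,0,0,0,1],[0,0,50,0,0,0,1],[0,0,80,0,0,0,1],[0,0,110,0,0,0,1],[0,0,150,0,0,0,1]]'
```

```text
t: 4.85
position: [0.5119, -0.2726, 0.0022]
tcp_rot: [0.244, 3.132, -0.0]
contact_force: [0.2, -0.6, -0.2]
opening: 0.707
t: 5.27
position: [0.5118, -0.2725, 0.0022]
tcp_rot: [0.244, 3.132, -0.0]
contact_force: [0.5, 0.0, -0.3]
opening: 0.321
t: 5.68
position: [0.5106, -0.272, 0.1521]
tcp_rot: [-0.245, -3.129, -0.001]
contact_force: [0.4, -0.1, -0.4]
opening: 0.019
```

```bash
python3 - <<'E'
from fit import *
fc=cam('scene'); save(fc,'s2.png',(80,120,330,330),3)
for v in([.51,-.272,-.157],): 
  v,c,_=fit([fc],lambda v:[('cover',v[0],v[1],.003,v[2])],v); print(v,c)
print(r.read_state()['opening'])
E
```

```text
[ 0.50922627 -0.26976648 -0.15409698] 0.021470348091246816
0.01214447474335894
```

View pics/s2.png

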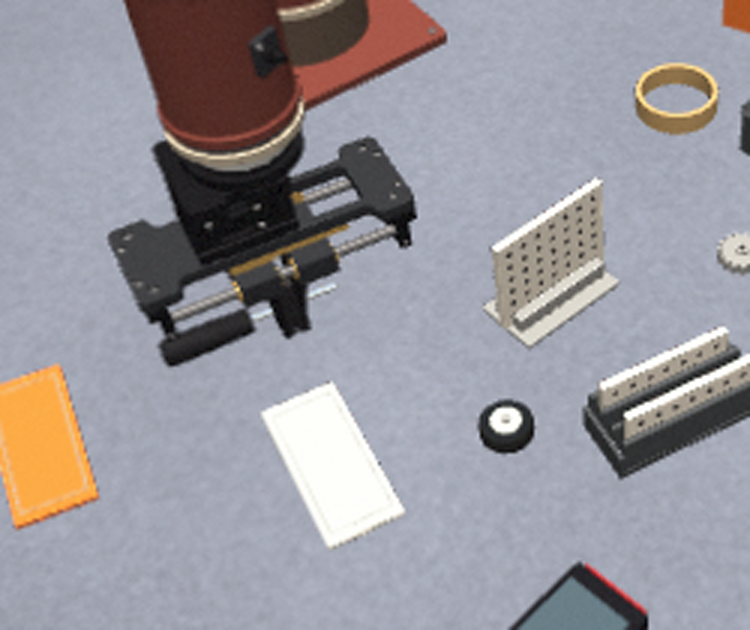

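```bash
python3 - <<'E'
from h import *
fc=cam('scene'); p=r.read_state()['position']; print(p,r.grip_point_offset)
for dz in(-.02,-.01,0,.01,.02): print(dz,(proj(fc,p+[0,0,dz])-[80,120])*3)
print('driver',proj(fc,[[.36,-.16,0.01]]))
E
```

```text
[ 0.51466008 -0.27450445  0.15823659] 0.0187
-0.02 [[298.60054629 362.88612148]]
-0.01 [[296.20894968 354.39617006]]
0 [[293.78191834 345.78474979]]
0.01 [[291.31863169 337.0491357 ]]
0.02 [[288.81824292 328.18651784]]
driver [[195.665696   215.12872897]]
```

```bash
python3 -m inch '[[0,0,0,0,0,0,-1],[0,0,0,0,0,0,-1],[0,0,0,0,0,0,-1],[0,0,0,0,0,0,-1],[0,0,0,0,0,0,-1]]'
python3 -m inch '[[0,0,-40,0,0,0,-1],[0,0,-80,0,0,0,-1],[0,0,-120,0,0,0,-1],[0,0,-130,0,0,0,-1],[0,0,-130,0,0,0,-1]]'
python3 -m inch '[[0,0,0,0,0,0,-1],[0,0,0,0,0,0,-1],[0,0,0,0,0,0,-1]]'
python3 -m inch '[[0,0,-10,0,0,0,-1],[0,0,-15,0,0,0,-1],[0,0,-15,0,0,0,-1],[0,0,-15,0,0,0,-1]]'
python3 -c "
from h import *
print(r.read_state()['position'],r.read_state()['contact_force']);f=cam('scene');save(f,'s3.png',(130,180,260,310),4)"
```

```text
t: 6.2
position: [0.5113, -0.2723, 0.1511]
tcp_rot: [-0.245, -3.13, -0.0]
contact_force: [0.0, -0.2, -0.2]
opening: 0.3
t: 6.62
position: [0.5093, -0.2716, 0.0192]
tcp_rot: [-0.244, -3.126, -0.001]
contact_force: [0.4, 0.1, -0.4]
opening: 0.68
t: 6.87
position: [0.5134, -0.2734, 0.0245]
tcp_rot: [0.244, 3.128, -0.001]
contact_force: [0.3, -0.0, -0.7]
opening: 0.912
t: 7.2
position: [0.5115, -0.2724, 0.0068]
tcp_rot: [-0.245, -3.131, -0.0]
contact_force: [-0.4, 0.4, -0.5]
opening: 0.998
[ 0.51148476 -0.27238047  0.0068337 ] [-0.37159896  0.36669158 -0.45029197]
```

View pics/s3.png

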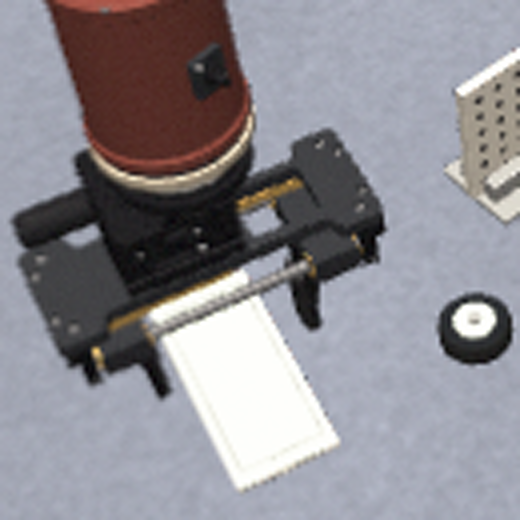

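```bash
python3 -m inch '[[0,0,-3,0,0,0,-1],[0,0,-5,0,0,0,-1],[0,0,-5,0,0,0,-1],[0,0,-5,0,0,0,-1]]'
python3 -m inch '[[0,0,-1,0,0,0,-1],[0,0,-2,0,0,0,-1],[0,0,-2,0,0,0,-1]]'
python3 -m inch '[[0,0,-1,0,0,0,-1],[0,0,-2,0,0,0,-1],[0,0,-2,0,0,0,-1]]'
```

```text
t: 7.58
position: [0.5117, -0.2725, 0.002]
tcp_rot: [-0.245, -3.132, 0.0]
contact_force: [-0.3, 0.3, -0.6]
opening: 1.006
t: 7.83
position: [0.5117, -0.2725, -0.0]
tcp_rot: [-0.244, -3.132, -0.0]
contact_force: [-0.3, 0.4, 0.3]
opening: 1.001
t: 8.08
position: [0.5117, -0.2725, -0.002]
tcp_rot: [-0.245, -3.132, -0.0]
contact_force: [-0.6, -0.1, -0.2]
opening: 0.996
```

```bash
python3 -m inch '[[0,0,-1,0,0,0,-1],[0,0,-2,0,0,0,-1],[0,0,-2,0,0,0,-1]]'
python3 -m inch '[[0,0,-1,0,0,0,-1],[0,0,-2,0,0,0,-1],[0,0,-2,0,0,0,-1]]'
python3 -m inch '[[0,0,-1,0,0,0,-1],[0,0,-1.5,0,0,0,-1],[0,0,-1.5,0,0,0,-1]]'
```

```text
t: 8.33
position: [0.5117, -0.2725, -0.0041]
tcp_rot: [-0.244, -3.132, 0.0]
contact_force: [0.6, -0.1, 0.4]
opening: 0.997
t: 8.58
position: [0.5117, -0.2725, -0.0061]
tcp_rot: [-0.244, -3.132, -0.0]
contact_force: [-0.8, 0.4, -0.5]
opening: 1.001
t: 8.83
position: [0.5117, -0.2725, -0.0075]
tcp_rot: [-0.244, -3.132, 0.0]
contact_force: [0.9, 0.1, -0.2]
opening: 1.004
```

```bash
python3 -m inch '[[0,0,-1,0,0,0,-1],[0,0,-1.5,0,0,0,-1],[0,0,-1.5,0,0,0,-1]]'
python3 -m inch '[[0,0,-1,0,0,0,-1],[0,0,-1.5,0,0,0,-1],[0,0,-1.5,0,0,0,-1]]'
python3 -m inch '[[0,0,-1,0,0,0,-1],[0,0,-1.5,0,0,0,-1],[0,0,-1.5,0,0,0,-1]]'
```

```text
t: 9.08
position: [0.5117, -0.2725, -0.009]
tcp_rot: [-0.244, -3.132, 0.0]
contact_force: [0.5, -0.1, -0.9]
opening: 0.998
t: 9.33
position: [0.5117, -0.2725, -0.0105]
tcp_rot: [-0.245, -3.132, -0.0]
contact_force: [-1.2, -0.4, -0.6]
opening: 1.0
t: 9.58
position: [0.5117, -0.2725, -0.012]
tcp_rot: [-0.244, -3.132, -0.0]
contact_force: [0.4, 0.5, -1.0]
opening: 1.0
```

```bash
python3 -m inch '[[0,0,-1,0,0,0,-1],[0,0,-1,0,0,0,-1],[0,0,-1,0,0,0,-1]]'
python3 -m inch '[[0,0,-1,0,0,0,-1],[0,0,-1,0,0,0,-1],[0,0,-1,0,0,0,-1]]'
python3 -c "
from h import *
f=cam('scene');save(f,'s4.png',(140,210,240,290),7); print(r.read_state()['contact_force'])"
```

```text
t: 9.83
position: [0.5118, -0.2725, -0.0129]
tcp_rot: [-0.244, -3.132, 0.0]
contact_force: [-1.2, -0.2, 0.4]
opening: 0.998
t: 10.08
position: [0.5118, -0.2725, -0.0139]
tcp_rot: [-0.245, -3.132, 0.0]
contact_force: [0.0, -0.8, 0.7]
opening: 1.003
[ 0.47182704 -0.11787852  0.28620801]
```

View pics/s4.png

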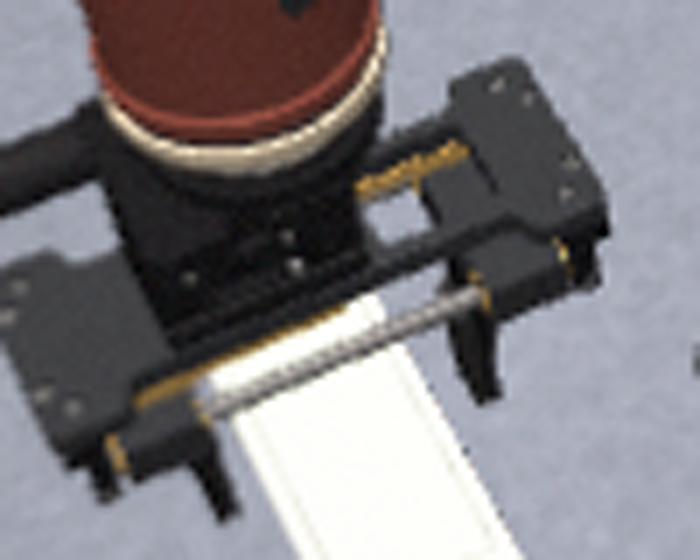

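```bash
python3 - <<'E'
from h import *
fc=cam('scene')
for z in(0,.005,.01,.015):
    a,b=ray(fc,[173.1,284],z),ray(fc,[209.6,267.1],z); print(z,a[:2],b[:2],(a+b)[:2]/2,np.linalg.norm(a-b), np.arctan2(*(b-a)[:2]))
print(r.read_state()['position'])
E
```

```text
0 [ 0.50860547 -0.31656002] [ 0.52260432 -0.22140025] [ 0.5156049  -0.26898014] 0.0961839305697364 0.14606129554832503
0.005 [ 0.51211059 -0.31750332] [ 0.52603579 -0.2228442 ] [ 0.51907319 -0.27017376] 0.09567790102099348 0.14606129554832697
0.01 [ 0.51561571 -0.31844662] [ 0.52946726 -0.22428814] [ 0.52254148 -0.27136738] 0.0951718714722507 0.14606129554832642
0.015 [ 0.51912082 -0.31938993] [ 0.53289873 -0.22573209] [ 0.52600978 -0.27256101] 0.09466584192350785 0.14606129554832592
[ 0.5118042  -0.27253728 -0.01384962]
```

```bash
python3 -m inch '[[0,0,-1,0,0,0,-1],[0,0,-1,0,0,0,-1],[0,0,-1,0,0,0,-1]]'
python3 -m inch '[[0,0,-1,0,0,0,-1],[0,0,-1,0,0,0,-1],[0,0,-1,0,0,0,-1]]'
python3 -m inch '[[0,0,-1,0,0,0,0.3],[0,0,-1,0,0,0,0.3],[0,0,-1,0,0,0,0.3],[0,0,-1,0,0,0,0.3],[0,0,-1,0,0,0,0.3]]' 20
```

```text
t: 10.43
position: [0.5118, -0.2725, -0.0149]
tcp_rot: [-0.245, -3.132, -0.0]
contact_force: [-0.1, -0.4, -0.4]
opening: 1.003
t: 10.68
position: [0.5117, -0.2725, -0.0159]
tcp_rot: [-0.245, -3.132, -0.0]
contact_force: [-0.5, 0.7, 0.7]
opening: 1.0
t: 11.1
position: [0.5118, -0.2725, -0.0169]
tcp_rot: [0.244, 3.132, -0.0]
contact_force: [0.4, 0.6, 0.3]
opening: 0.708
```

```bash
python3 -m inch '[[0,0,0,0,0,0,0.3],[0,0,0,0,0,0,0.3],[0,0,0,0,0,0,0.3]]'
python3 -c "
from h import *
f=cam('scene');save(f,'s5.png',(140,210,240,290),7); print(r.read_state())"
```

```text
t: 11.35
position: [0.5118, -0.2726, -0.0168]
tcp_rot: [0.245, 3.132, -0.0]
contact_force: [0.3, 1.0, -0.2]
opening: 0.48
{'t': 11.4, 'qpos': array([-0.1130957 ,  0.46703261,  0.64659335,  1.88031531, -0.35087089,
        0.90932386,  2.11609912]), 'qvel': array([ 0.00013647,  0.00019108,  0.00067687, -0.00161185,  0.00016228,
       -0.00092738, -0.00024725]), 'effort': array([-3.73412695e-04, -5.58922970e+01,  1.16347209e+01, -3.06913376e+01,
        7.00043142e-02,  4.87956160e-02, -2.39948049e-04]), 'position': array([ 0.51180914, -0.2725488 , -0.01683125]), 'tcp_rot': array([ 2.44513776e-01,  3.13205772e+00, -6.28265677e-05]), 'contact_force': array([-0.15621014, -0.68846713, -0.34629315]), 'torque': array([-0.00968304,  0.02131718, -0.00486182]), 'opening': 0.433810457440526}
```

View pics/s5.png

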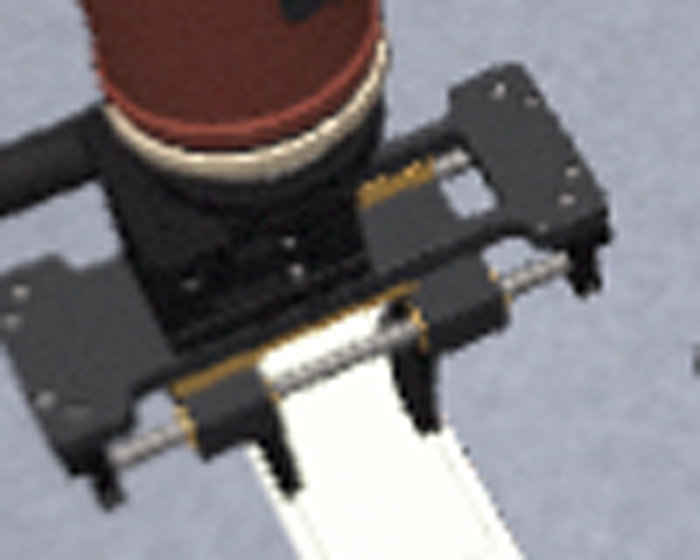

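```bash
python3 -m inch '[[0,0,0,0,0,0,-1],[0,0,0,0,0,0,-1],[0,0,0,0,0,0,-1],[0,0,0,0,0,0,-1],[0,0,0,0,0,0,-1]]'
python3 -m inch '[[0,0,0,0,0,0,-1],[0,0,0,0,0,0,-1],[0,0,-1,0,0,0,-1],[0,0,-2,0,0,0,-1],[0,0,-2,0,0,0,-1]]'
python3 -m inch '[[0,0,-1,0,0,0,-1],[0,0,-1,0,0,0,-1],[0,0,-1,0,0,0,-1]]'
python3 -m inch '[[0,0,-1,0,0,0,-1],[0,0,-1,0,0,0,-1],[0,0,-1,0,0,0,-1]]'
python3 -m inch '[[0,0,-1,0,0,0,-1],[0,0,-1,0,0,0,-1],[0,0,-1,0,0,0,-1]]'
```

```text
t: 11.82
position: [0.5118, -0.2725, -0.0169]
tcp_rot: [-0.244, -3.132, 0.0]
contact_force: [0.6, 0.3, 0.5]
opening: 0.729
t: 12.23
position: [0.5117, -0.2724, -0.0191]
tcp_rot: [-0.244, -3.132, -0.0]
contact_force: [-0.9, -0.6, 0.0]
opening: 0.989
t: 12.48
position: [0.5118, -0.2725, -0.0199]
tcp_rot: [-0.245, -3.132, 0.0]
contact_force: [0.3, 0.4, -0.1]
opening: 0.996
t: 12.73
position: [0.5117, -0.2725, -0.0209]
tcp_rot: [-0.244, -3.132, 0.0]
contact_force: [-1.0, 0.7, -0.5]
opening: 0.999
t: 12.98
position: [0.5118, -0.2725, -0.0219]
tcp_rot: [-0.245, -3.132, 0.0]
contact_force: [-0.1, -0.0, -0.6]
opening: 0.998
```

```bash
python3 -m inch '[[0,0,-1,0,0,0,-1],[0,0,-1,0,0,0,-1],[0,0,-1,0,0,0,-1]]'
python3 -m inch '[[0,0,-1,0,0,0,-1],[0,0,-1,0,0,0,-1],[0,0,-1,0,0,0,-1]]'
python3 -m inch '[[0,0,-1,0,0,0,-1],[0,0,-1,0,0,0,-1],[0,0,-1,0,0,0,-1]]'
```

```text
t: 13.23
position: [0.5118, -0.2725, -0.0229]
tcp_rot: [-0.244, -3.132, 0.0]
contact_force: [-0.3, 0.1, 0.9]
opening: 1.0
t: 13.48
position: [0.5119, -0.2726, -0.0238]
tcp_rot: [0.245, 3.132, -0.0]
contact_force: [0.3, 0.6, 0.9]
opening: 0.995
t: 13.73
position: [0.512, -0.2726, -0.0239]
tcp_rot: [0.245, 3.132, 0.001]
contact_force: [-4.5, 2.5, 13.0]
opening: 1.002
```

```bash
python3 -m inch '[[0,0,2.5,0,0,0,-1],[0,0,2.5,0,0,0,0.5],[0,0,2.5,0,0,0,0.5],[0,0,2.5,0,0,0,0.5],[0,0,2.5,0,0,0,0.5]]' 25
python3 -m inch '[[0,0,0,0,0,0,0.5],[0,0,0,0,0,0,0.5],[0,0,0,0,0,0,0.5]]'
python3 -m inch '[[0,0,0,0,0,0,1],[0,0,0,0,0,0,1],[0,0,20,0,0,0,1],[0,0,40,0,0,0,1],[0,0,60,0,0,0,1]]'
```

```text
t: 14.15
position: [0.5116, -0.2725, -0.0226]
tcp_rot: [-0.244, -3.132, 0.0]
contact_force: [-0.3, -0.2, -0.1]
opening: 0.781
t: 14.4
position: [0.5117, -0.2725, -0.0225]
tcp_rot: [-0.245, -3.132, 0.0]
contact_force: [-0.4, -0.1, -0.3]
opening: 0.728
t: 14.82
position: [0.5114, -0.2726, 0.0381]
tcp_rot: [-0.245, -3.131, 0.0]
contact_force: [0.5, -0.1, 0.1]
opening: 0.735
```

```bash
python3 -m inch '[[0,0,40,0,0,0,1],[0,0,80,0,0,0,1],[0,0,100,0,0,0,1],[0,0,100,0,0,0,1]]'
python3 -m inch '[[4,-10,0,0,0,0.1,1],[4,10,0,0,0,0.1,1],[4,50,0,0,0,0.1,1],[4,90,0,0,0,0.1,1],[4,125,0,0,0,0.1,1]]'
python3 -m inch '[[4,37,0,0,0,0.1,1],[4,74,0,0,0,0.1,1],[4,111,0,0,0,0.1,1],[4,148,0,0,0,0.1,1],[4,185,0,0,0,0.1,1]]'
python3 -m inch '[[4,35,0,0,0,0.085,1],[4,70,0,0,0,0.085,1],[4,105,0,0,0,0.085,1],[4,140,0,0,0,0.085,1],[4,170,0,0,0,0.085,1]]'
python3 -m inch '[[0,30,0,0,0,0,1],[0,55,0,0,0,0,1],[0,75,0,0,0,0,1],[0,82,0,0,0,0,1],[0,82,0,0,0,0,1]]'
```

```text
t: 15.15
position: [0.5143, -0.2741, 0.1428]
tcp_rot: [0.245, 3.124, -0.002]
contact_force: [-0.1, -1.0, -1.0]
opening: 0.73
t: 15.57
position: [0.5152, -0.1454, 0.1369]
tcp_rot: [-0.088, -3.14, -0.001]
contact_force: [1.5, -0.1, -0.5]
opening: 0.73
t: 15.98
position: [0.5191, 0.0392, 0.1371]
tcp_rot: [0.069, -3.14, -0.0]
contact_force: [1.1, 0.1, -0.1]
opening: 0.724
t: 16.4
position: [0.5229, 0.2101, 0.1369]
tcp_rot: [0.205, -3.134, -0.0]
contact_force: [0.5, -0.8, -0.5]
opening: 0.729
t: 16.82
position: [0.5229, 0.2912, 0.1366]
tcp_rot: [0.207, -3.134, 0.001]
contact_force: [0.6, -0.3, -0.5]
opening: 0.726
```

```bash
python3 -m inch '[[1,-2,-30,0,0,-0.003,1],[1,-2,-60,0,0,-0.003,1],[1,-2,-85,0,0,-0.003,1],[1,-2,-92,0,0,-0.003,1],[1,-2,-92,0,0,-0.003,1]]'
python3 -m inch '[[0,0,0,0,0,0,1],[0,0,0,0,0,0,1]]'
python3 - <<'E'
from h import *
import pickle
f=cam('scene'); g=cam('top'); pickle.dump((g,f),open('f1.pkl','wb'))
save(f,'s6.png',(290,90,430,220),3); save(g,'t6.png',(90,140,250,300),2.5)
a=cv2.imread('pics/s6.png');b=cv2.resize(cv2.imread('pics/t6.png'),(370,390)); cv2.imwrite('pics/c6.png',np.hstack([a,b]))
print(r.read_state()['position'],r.read_state()['tcp_rot'])
E
```

```text
t: 17.23
position: [0.5237, 0.2849, 0.0437]
tcp_rot: [0.195, -3.132, 0.004]
contact_force: [-0.8, 0.3, 0.1]
opening: 0.733
t: 17.4
position: [0.5261, 0.2874, 0.0475]
tcp_rot: [-0.197, 3.133, 0.002]
contact_force: [-0.2, 0.3, -0.5]
opening: 0.731
[0.52591375 0.28786385 0.0474295 ] [-1.97512482e-01  3.13307363e+00  2.30526696e-03]
```

View pics/c6.png

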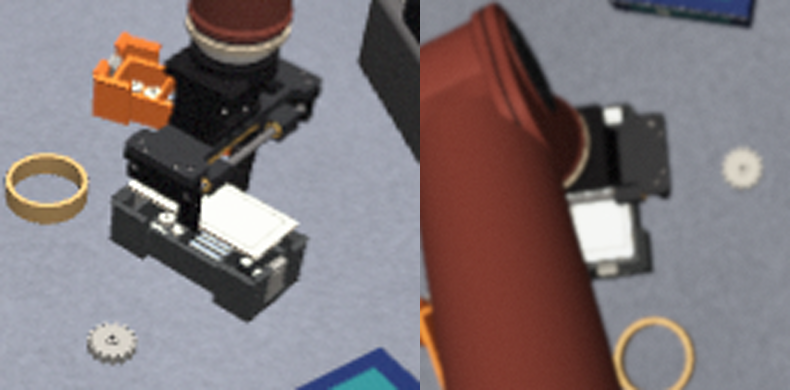

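```bash
python3 - <<'E'
from fit import *
import pickle
g,f=pickle.load(open('f1.pkl','rb')); g0,f0=pickle.load(open('f0.pkl','rb'))
def wfit(fr,win,z,a,v0,thr=185):
    c0,r0,c1,r1=win; im=fr['pixels'][r0:r1,c0:c1].astype(float).min(2)
    hi,lo=np.percentile(im,97),90; m=cv2.blur((np.clip((im-lo)/(hi-lo),0,1)),(1,1))
    m=np.where(im>150,np.clip((im-110)/(hi-110),0,1),np.clip((im-110)/(hi-110),0,1)*0)
    def cost(u): 
        b=render(fr,[('cover',v0[0]+u[0]/1e3,v0[1]+u[1]/1e3,z,a)],m.shape,np.array([c0,r0])); return ((b-cv2.blur(m,(3,3)))**2).mean()
    best=min((minimize(cost,s,method='Nelder-Mead',options=dict(initial_simplex=np.array(s)+[[0,0],[4,0],[0,4]])) for s in([0,0],[4,4],[-4,4],[4,-4],[-4,-4])),key=lambda q:q.fun)
    print(np.round(np.array(v0)+best.x/1e3,4),best.fun)
z=.073; a=.127
wfit(f,(362,148,400,178),z,a,(.525,.289))
wfit(g,(157,222,182,252),z,a,(.525,.289))
for thr in(20,45,60):
  for n,fr in(('top',g0),('scene',f0)):
    v,c,_=fit([fr],lambda v:[('tray',v[0],v[1],0,v[2])],[.523,.288,.127],thr=thr); print(thr,n,np.round(v,4),round(c,3))
print(proj(f,[[.525+.075,.289,.07]]),proj(g,[[.45,.289,.07]]))
E
```

```text
[0.5217 0.292 ] 0.06147911681203459
[0.5277 0.2749] 0.05048169477687452
20 top [0.5244 0.2863 0.1257] 0.056
20 scene [0.5204 0.2924 0.1202] 0.075
45 top [0.526  0.2859 0.1296] 0.246
45 scene [0.5201 0.2919 0.1243] 0.102
60 top [0.526  0.2859 0.1132] 0.476
60 scene [0.5201 0.2919 0.1241] 0.115
[[379.13411164 173.049034  ]] [[163.34650143 246.66777879]]
```

```bash
python3 -m inch '[[-1.3,1.1,0,0,0,0,1],[-1.3,1.1,-4,0,0,0,1],[-1.3,1.1,-8,0,0,0,1],[-1.3,1.1,-10,0,0,0,1],[-1.3,1.1,-10,0,0,0,1]]'
python3 -m inch '[[0,0,-2,0,0,0,1],[0,0,-4,0,0,0,1],[0,0,-6,0,0,0,1],[0,0,-6,0,0,0,1]]'
```

```text
t: 17.92
position: [0.523, 0.2883, 0.0348]
tcp_rot: [0.198, -3.134, 0.001]
contact_force: [0.0, -0.0, -0.4]
opening: 0.726
t: 18.25
position: [0.5232, 0.2884, 0.0291]
tcp_rot: [0.198, -3.135, 0.001]
contact_force: [-0.2, 0.3, -0.7]
opening: 0.727
```

```bash
python3 -m inch '[[1,0.6,-2,0,0,0,1],[1,0.6,-3,0,0,0,1],[1,0.6,-4,0,0,0,1],[1,0.6,-4,0,0,0,1]]'
python3 -m inch '[[0,0,-1,0,0,0,1],[0,0,-2,0,0,0,1],[0,0,-3,0,0,0,1],[0,0,-3,0,0,0,1]]'
python3 -m inch '[[0,0,-1,0,0,0,1],[0,0,-1,0,0,0,1],[0,0,-1,0,0,0,1]]'
```

```text
t: 18.58
position: [0.5244, 0.2891, 0.0254]
tcp_rot: [0.198, -3.135, 0.0]
contact_force: [-0.1, 0.3, -1.2]
opening: 0.73
t: 18.92
position: [0.5243, 0.2891, 0.0224]
tcp_rot: [0.198, -3.135, 0.0]
contact_force: [0.4, -0.1, -0.1]
opening: 0.727
t: 19.17
position: [0.5245, 0.2892, 0.0217]
tcp_rot: [-0.198, 3.135, 0.0]
contact_force: [0.2, -0.6, 0.5]
opening: 0.729
```

```bash
python3 -m inch '[[0,0,-1,0,0,0,1],[0,0,-1,0,0,0,1],[0,0,-1,0,0,0,1]]' 45
python3 -m inch '[[0,0,-1,0,0,0,1],[0,0,-1.5,0,0,0,1],[0,0,-1.5,0,0,0,1]]'
python3 -m inch '[[0,0,-1,0,0,0,1],[0,0,-1.5,0,0,0,1],[0,0,-1.5,0,0,0,1]]'
python3 -m inch '[[0,0,-1,0,0,0,1],[0,0,-1,0,0,0,1],[0,0,-1,0,0,0,1]]'
```

```text
t: 19.42
position: [0.5248, 0.2893, 0.0209]
tcp_rot: [-0.198, 3.135, 0.0]
contact_force: [0.2, -0.1, 1.8]
opening: 0.723
t: 19.67
position: [0.5247, 0.2894, 0.0192]
tcp_rot: [-0.198, 3.135, 0.0]
contact_force: [-0.1, 0.8, 2.0]
opening: 0.718
t: 19.92
position: [0.5243, 0.2892, 0.0174]
tcp_rot: [0.198, -3.135, 0.0]
contact_force: [-0.6, 0.1, 2.6]
opening: 0.724
t: 20.17
position: [0.524, 0.2891, 0.0164]
tcp_rot: [0.198, -3.134, 0.001]
contact_force: [-2.2, -0.1, 2.8]
opening: 0.723
```

```bash
python3 -m inch '[[0,0,-1,0,0,0,1],[0,0,-1.5,0,0,0,1],[0,0,-1.5,0,0,0,1]]'
python3 -m inch '[[0,0,-1,0,0,0,1],[0,0,-1.5,0,0,0,1],[0,0,-1.5,0,0,0,1]]'
python3 -m inch '[[0,0,-1,0,0,0,1],[0,0,-1.5,0,0,0,1],[0,0,-1.5,0,0,0,1]]'
python3 -c "
from h import *
f=cam('scene');save(f,'s7.png',(310,110,410,210),6)"
```

```text
t: 20.42
position: [0.5242, 0.2892, 0.0156]
tcp_rot: [0.198, -3.135, -0.0]
contact_force: [-4.7, -1.8, 9.6]
opening: 0.728
t: 20.67
position: [0.5234, 0.2889, 0.0128]
tcp_rot: [0.198, -3.133, 0.001]
contact_force: [-4.4, -0.4, -0.2]
opening: 0.722
t: 20.92
position: [0.5245, 0.2889, 0.0118]
tcp_rot: [0.198, -3.135, 0.001]
contact_force: [-1.8, -1.2, -1.0]
opening: 0.718
```

View pics/s7.png

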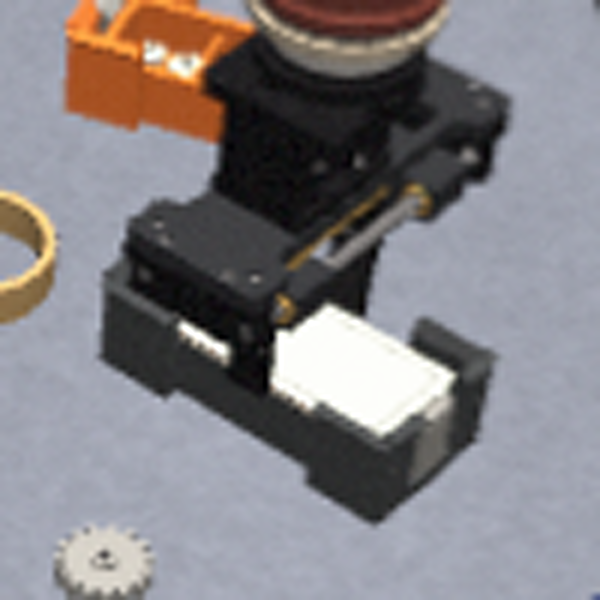

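```bash
python3 -m inch '[[0,0,-0.7,0,0,0,1],[0,0,-0.7,0,0,0,1],[0,0,-0.7,0,0,0,1]]'
python3 -m inch '[[0,0,-0.7,0,0,0,1],[0,0,-0.7,0,0,0,1],[0,0,-0.7,0,0,0,1]]'
python3 -m inch '[[0,0,-0.7,0,0,0,1],[0,0,-0.7,0,0,0,1],[0,0,-0.7,0,0,0,1]]'
```

```text
t: 21.22
position: [0.5246, 0.289, 0.0115]
tcp_rot: [-0.198, 3.135, -0.0]
contact_force: [-1.7, -0.8, 0.5]
opening: 0.725
t: 21.47
position: [0.5247, 0.2891, 0.0114]
tcp_rot: [-0.198, 3.135, 0.0]
contact_force: [-4.5, -3.4, 6.0]
opening: 0.72
t: 21.72
position: [0.5247, 0.2891, 0.0113]
tcp_rot: [-0.198, 3.135, 0.001]
contact_force: [-6.2, -3.0, 12.6]
opening: 0.726
```

```bash
python3 -m inch '[[0,0,1.5,0,0,0,1],[0,0,1.5,0,0,0,-0.8],[0,0,1.5,0,0,0,-0.8],[0,0,1.5,0,0,0,-0.8],[0,0,1.5,0,0,0,-0.8]]'
python3 -m inch '[[0,0,5,0,0,0,-0.8],[0,0,20,0,0,0,-0.8],[0,0,40,0,0,0,-0.8],[0,0,50,0,0,0,-0.8],[0,0,50,0,0,0,1]]' 20
python3 -m inch '[[59,7.5,0,0,0,0,1],[59,7.5,0,0,0,0,1],[59,7.5,0,0,0,0,1],[59,7.5,0,0,0,0,1],[59,7.5,0,0,0,0,1]]'
python3 -m inch '[[0,0,0,0,0,0,1],[0,0,0,0,0,0,1],[0,0,0,0,0,0,1],[0,0,0,0,0,0,1],[0,0,0,0,0,0,1]]'
python3 -m inch '[[0,0,-10,0,0,0,1],[0,0,-25,0,0,0,1],[0,0,-33,0,0,0,1],[0,0,-33,0,0,0,1],[0,0,-33,0,0,0,1]]'
```

```text
t: 22.13
position: [0.5248, 0.2893, 0.0116]
tcp_rot: [-0.198, 3.135, 0.0]
contact_force: [0.3, 0.5, 0.5]
opening: 0.879
t: 22.55
position: [0.5262, 0.2901, 0.0643]
tcp_rot: [-0.198, 3.131, 0.004]
contact_force: [0.7, -0.0, 0.2]
opening: 0.874
t: 22.97
position: [0.5826, 0.2964, 0.0606]
tcp_rot: [0.198, -3.134, 0.001]
contact_force: [0.5, 0.1, 0.8]
opening: 0.532
t: 23.38
position: [0.5834, 0.2968, 0.0617]
tcp_rot: [-0.198, 3.135, 0.0]
contact_force: [0.3, 0.0, 0.2]
opening: 0.15
t: 23.8
position: [0.5831, 0.2963, 0.0278]
tcp_rot: [0.198, -3.134, 0.001]
contact_force: [0.7, -0.1, 0.1]
opening: 0.003
```

```bash
python3 -m inch '[[0,0,-5,0,0,0,1],[0,0,-9,0,0,0,1],[0,0,-10,0,0,0,1],[0,0,-10,0,0,0,1]]'
python3 -m inch '[[0,0,-1,0,0,0,1],[0,0,-1,0,0,0,1],[0,0,-1,0,0,0,1]]'
python3 -m inch '[[0,0,-1,0,0,0,1],[0,0,-1,0,0,0,1],[0,0,-1,0,0,0,1]]'
```

```text
t: 24.13
position: [0.5833, 0.2966, 0.0183]
tcp_rot: [0.198, -3.135, 0.0]
contact_force: [0.1, -0.9, -0.4]
opening: 0.005
t: 24.38
position: [0.5836, 0.2967, 0.0177]
tcp_rot: [-0.198, 3.135, 0.0]
contact_force: [0.4, 0.1, 0.3]
opening: 0.01
t: 24.63
position: [0.5835, 0.2966, 0.0165]
tcp_rot: [0.198, -3.135, 0.0]
contact_force: [0.1, -0.3, -1.0]
opening: 0.007
```

```bash
python3 -m inch '[[0,0,-0.8,0,0,0,1],[0,0,-0.8,0,0,0,1],[0,0,-0.8,0,0,0,1]]'
python3 -m inch '[[0,0,-0.8,0,0,0,1],[0,0,-0.8,0,0,0,1],[0,0,-0.8,0,0,0,1]]'
```

```text
t: 24.88
position: [0.5836, 0.2967, 0.0162]
tcp_rot: [-0.198, 3.135, 0.0]
contact_force: [-0.9, -0.8, 5.4]
opening: 0.003
t: 25.13
position: [0.5836, 0.2968, 0.0161]
tcp_rot: [-0.198, 3.135, 0.001]
contact_force: [-4.1, -2.6, 12.8]
opening: 0.003
```

```bash
python3 -m inch '[[0,0,20,0,0,0,1],[-40,-5,30,0,0,0,1],[-80,-10,30,0,0,0,1],[-117,-15,30,0,0,0,1],[-117,-15,30,0,0,0,1]]'
python3 -m inch '[[0,0,-10,0,0,0,1],[0,0,-20,0,0,0,1],[0,0,-26,0,0,0,1],[0,0,-27,0,0,0,1],[0,0,-27,0,0,0,1]]'
python3 -m inch '[[0,0,-1,0,0,0,1],[0,0,-1,0,0,0,1],[0,0,-1,0,0,0,1]]'
python3 -m inch '[[0,0,-0.8,0,0,0,1],[0,0,-0.8,0,0,0,1],[0,0,-0.8,0,0,0,1]]'
```

```text
t: 25.55
position: [0.4589, 0.2805, 0.0434]
tcp_rot: [0.202, -3.129, 0.002]
contact_force: [-0.5, 0.3, -0.3]
opening: 0.005
t: 25.97
position: [0.4669, 0.2811, 0.0169]
tcp_rot: [0.197, -3.135, 0.002]
contact_force: [-0.4, 0.7, 1.1]
opening: 0.006
t: 26.22
position: [0.4668, 0.2816, 0.017]
tcp_rot: [-0.198, 3.135, -0.0]
contact_force: [-0.6, -1.0, 0.4]
opening: 0.007
t: 26.47
position: [0.4666, 0.2817, 0.0162]
tcp_rot: [-0.198, 3.135, 0.0]
contact_force: [0.7, -0.9, 0.1]
opening: 0.003
```

```bash
python3 -m inch '[[0,0,-0.8,0,0,0,1],[0,0,-0.8,0,0,0,1],[0,0,-0.8,0,0,0,1]]'
python3 -m inch '[[0,0,-0.8,0,0,0,1],[0,0,-0.8,0,0,0,1],[0,0,-0.8,0,0,0,1]]'
python3 -m inch '[[0,0,20,0,0,0,1],[0,0,50,0,0,0,1],[0,0,90,0,0,0,1],[0,0,130,0,0,0,0],[0,0,140,0,0,0,0]]'
```

```text
t: 26.72
position: [0.4666, 0.2818, 0.0161]
tcp_rot: [-0.198, 3.135, 0.001]
contact_force: [-2.2, -1.2, 7.8]
opening: 0.001
t: 26.97
position: [0.4666, 0.2818, 0.016]
tcp_rot: [0.198, -3.135, -0.001]
contact_force: [-5.3, -3.8, 17.6]
opening: 0.005
t: 27.38
position: [0.4691, 0.2831, 0.161]
tcp_rot: [-0.197, 3.129, 0.008]
contact_force: [0.0, 0.3, -0.3]
opening: 0.085
```

```bash
python3 -c "
from h import *
s=r.read_state(); print(s['qpos'],s['position'])"
python3 -m inch '[[0,-40,0,0,0,0.12,0],[0,-80,0,0,0,0.24,0],[0,-120,0,0,0,0.36,0],[5,-150,0,0,0,0.48,0],[5,-150,0,0,0,0.6,0]]'
python3 -c "
from h import *
s=r.read_state(); print(s['qpos'],s['position'])"
```

```text
[-0.93958501  0.14175378  0.34855244  1.78924593 -0.05258915  1.21115483
  1.1204352 ] [0.46905727 0.28314708 0.16099752]
t: 27.8
position: [0.4724, 0.1247, 0.155]
tcp_rot: [-1.113, 2.937, -0.002]
contact_force: [0.2, -1.0, -0.2]
opening: 0.439
[-0.775407    0.02021384  0.43493358  1.92487098 -0.00813518  1.1976746
  1.95741664] [0.47244532 0.12474309 0.15495481]
```

```bash
python3 -m inch '[[0,-20,0,0,0,-0.12,0],[3,-40,0,0,0,-0.24,0],[3,-60,0,0,0,-0.36,0],[4,-70,0,0,0,-0.48,0],[4,-70,0,0,0,-0.6,0]]'
python3 -m inch '[[0,-10,0,0,0,-0.12,0],[3,-20,0,0,0,-0.24,0],[3,-40,0,0,0,-0.36,0],[4,-60,0,0,0,-0.48,0],[4,-70,0,0,0,-0.6,0]]'
python3 -m inch '[[0,-7,0,0,0,-0.12,0],[1,-7,0,0,0,-0.24,0],[1,-7,0,0,0,-0.36,0],[1,-7,0,0,0,-0.48,0],[1,-7,0,0,0,-0.6,0]]'
python3 -m inch '[[0,0,0,0,0,-0.12,0],[0,0,0,0,0,-0.24,0],[0,0,0,0,0,-0.36,0],[0,0,0,0,0,-0.41,0],[0,0,0,0,0,-0.41,0]]'
```

```text
t: 28.22
position: [0.4757, 0.0589, 0.1547]
tcp_rot: [-0.183, 3.136, -0.0]
contact_force: [0.4, 0.3, 0.6]
opening: 0.502
t: 28.63
position: [0.4795, -0.0107, 0.1546]
tcp_rot: [0.749, 3.05, -0.0]
contact_force: [-0.5, -0.6, -0.1]
opening: 0.498
t: 29.05
position: [0.4805, -0.0154, 0.1545]
tcp_rot: [1.615, 2.695, 0.0]
contact_force: [0.9, 0.1, 0.1]
opening: 0.502
t: 29.47
position: [0.4805, -0.0154, 0.1545]
tcp_rot: [2.126, 2.313, 0.0]
contact_force: [-0.5, 0.5, 0.2]
opening: 0.501
```

```bash
python3 -m inch '[[1.5,-6.6,-20,0,0,0.003,0],[1.5,-6.6,-50,0,0,0.003,0],[1.5,-6.6,-80,0,0,0.003,0],[1.5,-6.6,-100,0,0,0.003,0],[1.5,-6.6,-100,0,0,0.003,0]]'
python3 -m inch '[[0,0,0,0,0,0,0.5],[0,0,0,0,0,0,0.6],[0,0,0,0,0,0,1],[0,0,0,0,0,0,1],[0,0,0,0,0,0,1]]' 15
python3 -m inch '[[0,0,0,0,0,0,1],[0,0,0,0,0,0,1],[0,0,0,0,0,0,1]]'
python3 -m inch '[[0,0,0,0,0,0,1],[0,0,0,0,0,0,1],[0,0,0,0,0,0,1]]' 30
```

```text
t: 29.88
position: [0.4791, -0.0222, 0.051]
tcp_rot: [-2.114, -2.319, 0.008]
contact_force: [-1.2, -0.2, -0.3]
opening: 0.498
t: 30.3
position: [0.4828, -0.0218, 0.0556]
tcp_rot: [2.118, 2.319, 0.003]
contact_force: [-0.0, 0.1, -0.7]
opening: 0.207
t: 30.55
position: [0.4821, -0.0218, 0.055]
tcp_rot: [-2.119, -2.319, -0.001]
contact_force: [-2.7, 0.5, 6.1]
opening: 0.091
t: 30.8
position: [0.482, -0.0218, 0.055]
tcp_rot: [-2.119, -2.319, -0.0]
contact_force: [-2.9, -0.6, 7.4]
opening: 0.087
```

```bash
python3 -m inch '[[0,0,8,0,0,0,1],[0,0,20,0,0,0,1],[0,0,40,0,0,0,1],[0,0,60,0,0,0,1],[0,0,85,0,0,0,1]]'
python3 -m inch '[[0,0,5,0,0,0,1],[10,0,5,0,0,-0.06,1],[30,0,5,0,0,-0.12,1],[50,0,5,0,0,-0.18,1],[75,0,5,0,0,-0.244,1]]'
python3 -m inch '[[30,0,0,0,0,0,1],[55,0,0,0,0,0,1],[75,-2,0,0,0,0,1],[90,-2,0,0,0,0,1],[95,-2,0,0,0,0,1]]'
python3 -m inch '[[0,0,0,0,0,0,1],[0,0,0,0,0,0,1],[0,0,0,0,0,0,1]]'
python3 - <<'E'
from h import *
import pickle
f=cam('scene'); g=cam('top'); pickle.dump((g,f),open('f2.pkl','wb'))
s=r.read_state(); print(s['position'],s['tcp_rot'],s['opening'])
cv2.imwrite('pics/c8.png',np.hstack([cv2.resize(f['pixels'][130:290,230:370,::-1],(420,480),interpolation=cv2.INTER_CUBIC),cv2.resize(g['pixels'][110:230,240:335,::-1],(380,480),interpolation=cv2.INTER_CUBIC)]))
E
```

```text
t: 31.22
position: [0.4812, -0.0222, 0.1401]
tcp_rot: [-2.119, -2.318, 0.002]
contact_force: [1.0, -0.3, -1.1]
opening: 0.087
t: 31.63
position: [0.5572, -0.0219, 0.1445]
tcp_rot: [-2.388, -2.04, -0.0]
contact_force: [0.7, 0.2, -0.3]
opening: 0.093
t: 32.05
position: [0.6534, -0.0239, 0.1435]
tcp_rot: [2.385, 2.044, -0.002]
contact_force: [-0.8, 0.3, -1.7]
opening: 0.086
t: 32.3
position: [0.6511, -0.024, 0.1446]
tcp_rot: [-2.386, -2.043, 0.0]
contact_force: [-0.9, -0.1, -0.8]
opening: 0.091
[ 0.65133905 -0.0238467   0.14486602] [-2.38553839e+00 -2.04358170e+00 -7.26814651e-04] 0.08895736254467927
```

View pics/c8.png

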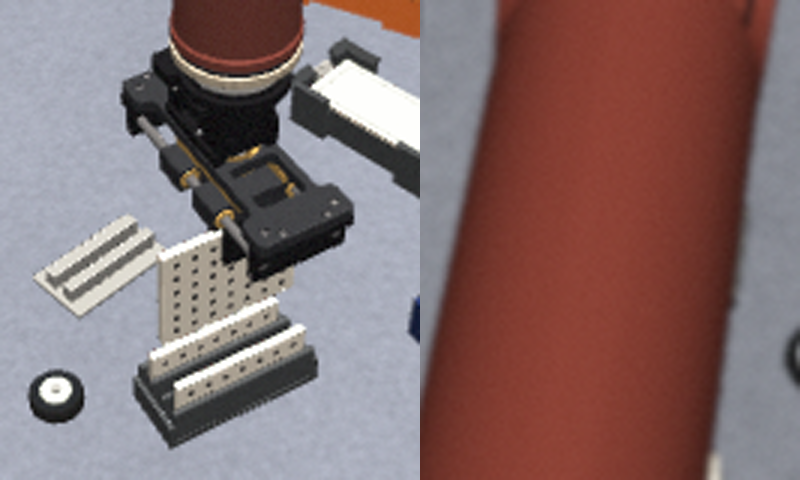

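```bash
python3 - <<'E'
from fit import *
import pickle
g,f=pickle.load(open('f2.pkl','rb'))
im=f['pixels'].astype(float)
# board visible left part: window cols 276..300, rows 205..243 ; fit x,y with z fixed
c0,r0,c1,r1=274,206,304,240
m=((im[r0:r1,c0:c1].min(2)>118)&(im[r0:r1,c0:c1,2]-im[r0:r1,c0:c1,0]<8)).astype(np.uint8)
m=cv2.morphologyEx(cv2.copyMakeBorder(m,6,6,6,6,cv2.BORDER_REPLICATE),cv2.MORPH_CLOSE,np.ones((5,5)))[6:-6,6:-6]
for row in m[::2]: print(''.join('#' if v else '.' for v in row))
a=-.154
def corners(x,y,zb):
    R=np.array([[np.cos(a),-np.sin(a)],[np.sin(a),np.cos(a)]])
    return [np.round(proj(f,[*(R@[sx,-.06]+[x,y]),z])[0],1) for sx in(.004,-.004) for z in(zb,zb+.1)]
print(corners(.6513-.0024,-.024+.0027,.096))
M['rack']=[M['rack'][k] for k in(0,1,2,3)]
print(np.round(fit([f],lambda v:[('rack',v[0],v[1],0,v[2])],[.652,-.022,-.157],pad=6)[0],4))
E
```

```text
.#####.......................#
########..............########
########.........############.
#############################.
#############################.
##############################
##############################
##############################
##......######################
........######################
........######################
........######################
........######################
.........#####################
.........#####################
.........#####################
.........#####################
[array([283.6, 244.5]), array([283. , 215.8]), array([281.8, 242.2]), array([281.1, 213.5])]
[ 0.6518 -0.0218 -0.1463]
```

```bash
python3 -m inch '[[2.2,0,-10,0,0,0,1],[2.2,0,-25,0,0,0,1],[2.2,0,-40,0,0,0,1],[2.2,0,-48,0,0,0,1],[2.2,0,-48,0,0,0,1]]'
python3 -m inch '[[0,0,0,0,0,0,1],[0,0,0,0,0,0,1],[0,0,0,0,0,0,1]]'
python3 -m inch '[[0,0,-2,0,0,0,1],[0,0,-3,0,0,0,1],[0,0,-4,0,0,0,1],[0,0,-4,0,0,0,1]]'
```

```text
t: 32.82
position: [0.6526, -0.0237, 0.0942]
tcp_rot: [-2.384, -2.043, 0.004]
contact_force: [-0.2, -0.8, -2.0]
opening: 0.091
t: 33.07
position: [0.6548, -0.024, 0.0975]
tcp_rot: [2.385, 2.043, 0.002]
contact_force: [-0.0, -0.1, -0.5]
opening: 0.09
t: 33.4
position: [0.6541, -0.0239, 0.0924]
tcp_rot: [-2.386, -2.044, 0.0]
contact_force: [-0.6, 1.2, -1.0]
opening: 0.092
```

```bash
python3 -m inch '[[-0.5,0,-1,0,0,0,1],[-0.5,0,-2,0,0,0,1],[-0.5,0,-2,0,0,0,1]]'
python3 -m inch '[[0,0,-1,0,0,0,1],[0,0,-2,0,0,0,1],[0,0,-2,0,0,0,1]]'
python3 -m inch '[[0,0,-1,0,0,0,1],[0,0,-2,0,0,0,1],[0,0,-2,0,0,0,1]]'
```

```text
t: 33.65
position: [0.6536, -0.0239, 0.0903]
tcp_rot: [-2.386, -2.044, 0.0]
contact_force: [0.3, 0.2, -0.6]
opening: 0.092
t: 33.9
position: [0.6536, -0.0239, 0.0883]
tcp_rot: [-2.386, -2.044, 0.0]
contact_force: [-1.0, 0.1, -0.8]
opening: 0.088
t: 34.15
position: [0.6536, -0.0239, 0.0863]
tcp_rot: [-2.386, -2.044, 0.0]
contact_force: [0.7, -0.1, -1.3]
opening: 0.093
```

```bash
python3 -m inch '[[0,0,-2,0,0,0,1],[0,0,-4,0,0,0,1],[0,0,-6,0,0,0,1],[0,0,-6,0,0,0,1]]'
python3 -m inch '[[0,0,-2,0,0,0,1],[0,0,-4,0,0,0,1],[0,0,-6,0,0,0,1],[0,0,-6,0,0,0,1]]'
```

```text
t: 34.48
position: [0.6534, -0.0239, 0.0799]
tcp_rot: [-2.385, -2.044, 0.001]
contact_force: [0.6, 0.5, -1.1]
opening: 0.085
t: 34.82
position: [0.6534, -0.0239, 0.074]
tcp_rot: [-2.385, -2.044, 0.001]
contact_force: [-0.8, 0.1, -0.9]
opening: 0.086
```

```bash
python3 -m inch '[[0,0,-2,0,0,0,1],[0,0,-4,0,0,0,1],[0,0,-6,0,0,0,1],[0,0,-8,0,0,0,1],[0,0,-8,0,0,0,1]]'
python3 -m inch '[[0,0,-2,0,0,0,1],[0,0,-4,0,0,0,1],[0,0,-6,0,0,0,1],[0,0,-7,0,0,0,1],[0,0,-7,0,0,0,1]]'
```

```text
t: 35.23
position: [0.6534, -0.0239, 0.066]
tcp_rot: [-2.385, -2.044, 0.001]
contact_force: [0.6, -0.1, -0.8]
opening: 0.088
t: 35.65
position: [0.6535, -0.0239, 0.0592]
tcp_rot: [-2.386, -2.044, 0.001]
contact_force: [-0.0, -0.5, -0.7]
opening: 0.089
```

```bash
python3 -m inch '[[0,0,-1,0,0,0,1],[0,0,-2,0,0,0,1],[0,0,-2,0,0,0,1]]'
python3 -m inch '[[0,0,-1,0,0,0,1],[0,0,-1,0,0,0,1],[0,0,-1,0,0,0,1]]'
python3 -m inch '[[0,0,-1,0,0,0,1],[0,0,-1,0,0,0,1],[0,0,-1,0,0,0,1]]'
```

```text
t: 35.9
position: [0.6536, -0.0239, 0.0574]
tcp_rot: [-2.386, -2.044, 0.0]
contact_force: [0.6, 0.2, -1.1]
opening: 0.095
t: 36.15
position: [0.6537, -0.0239, 0.0565]
tcp_rot: [-2.386, -2.044, 0.0]
contact_force: [0.7, -0.0, -1.3]
opening: 0.09
t: 36.4
position: [0.6537, -0.0239, 0.0555]
tcp_rot: [-2.386, -2.044, 0.0]
contact_force: [0.5, 0.6, -0.4]
opening: 0.092
```

```bash
python3 -m inch '[[0,0,-1,0,0,0,1],[0,0,-1,0,0,0,1],[0,0,-1,0,0,0,1]]'
python3 -m inch '[[0,0,-0.7,0,0,0,1],[0,0,-0.7,0,0,0,1],[0,0,-0.7,0,0,0,1]]'
```

```text
t: 36.65
position: [0.6541, -0.024, 0.0551]
tcp_rot: [2.385, 2.044, 0.001]
contact_force: [-0.3, 0.2, 4.2]
opening: 0.092
t: 36.9
position: [0.6543, -0.0241, 0.0551]
tcp_rot: [2.385, 2.043, 0.002]
contact_force: [-2.5, 0.1, 9.3]
opening: 0.091
```

```bash
python3 -m inch '[[0,0,1,0,0,0,1],[0,0,1,0,0,0,0.5],[0,0,1,0,0,0,0.3],[0,0,1,0,0,0,0.2],[0,0,1,0,0,0,0.2]]'
python3 -m inch '[[0,0,1,0,0,0,0.2],[0,0,1,0,0,0,0.2],[0,0,10,0,0,0,0.2],[0,0,25,0,0,0,0.2],[0,0,50,0,0,0,0.2]]'
python3 -m inch '[[0,0,30,0,0,0,0.2],[0,0,60,0,0,0,0.2],[-20,0,80,0,0,0,0.2],[-60,0,80,0,0,0,0.2],[-100,0,80,0,0,0,0.2]]'
python3 -m inch '[[-40,0,0,0,0,0,0.2],[-80,20,0,0,0,0,0.2],[-90,60,0,0,0,0,0.2],[-90,100,0,0,0,0,0.2],[-90,140,0,0,0,0,0.2]]'
python3 - <<'E'
from fit import *
f=cam('scene'); g=cam('top')
cv2.imwrite('pics/c9.png',np.hstack([cv2.resize(f['pixels'][100:300,230:430,::-1],(480,480),interpolation=cv2.INTER_CUBIC),cv2.resize(g['pixels'][110:270,135:335,::-1],(310,248),interpolation=cv2.INTER_CUBIC).repeat(1,0) if 0 else cv2.copyMakeBorder(cv2.resize(g['pixels'][110:270,135:335,::-1],(320,256),interpolation=cv2.INTER_CUBIC),0,224,0,0,0)]))
print(r.read_state()['t'])
E
```

```text
t: 37.32
position: [0.6536, -0.0239, 0.0546]
tcp_rot: [-2.386, -2.044, 0.0]
contact_force: [0.5, -0.1, -0.2]
opening: 0.31
t: 37.73
position: [0.6522, -0.0239, 0.1038]
tcp_rot: [-2.384, -2.043, 0.005]
contact_force: [0.7, 0.1, -0.6]
opening: 0.402
t: 38.15
position: [0.5539, -0.0245, 0.1864]
tcp_rot: [2.384, 2.042, 0.003]
contact_force: [-0.1, 0.6, 0.8]
opening: 0.399
t: 38.57
position: [0.4629, 0.1176, 0.1865]
tcp_rot: [-2.386, -2.042, -0.006]
contact_force: [1.7, -0.3, -0.4]
opening: 0.404
38.6667
```

View pics/c9.png

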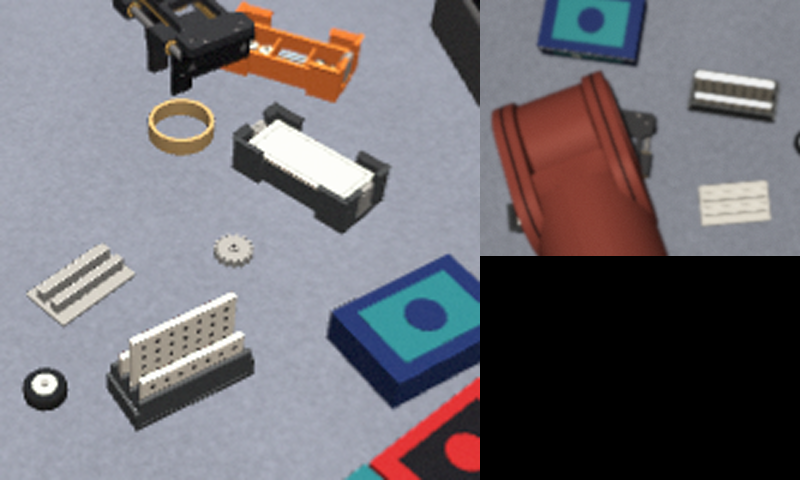

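```bash
python3 -m inch '[[0,0,0,0,0,0,0.2],[0,0,0,0,0,0,0.2],[0,0,0,0,0,0,0.2]]'
python3 -c "
from station import r
print(r.close_job())"
```

```text
t: 38.92
position: [0.464, 0.1146, 0.1851]
tcp_rot: [2.388, 2.041, 0.0]
contact_force: [0.6, 0.8, 0.9]
opening: 0.397
the job is handed in; nothing more can be done
None
```

I fitted the cover to the dark grey tray and pressed it home, then moved the tall board from the display stand to the middle slot of the rack. I handed the job in at about 39 s.

- **Cover:** It snapped in with a peak of about 10 N. I then pressed each end with shut fingers; both ends stopped at the same height, within 0.2 mm. The last picture shows it level under both clips.
- **Board:** It reached the slot floor at the height expected from where it stood in the stand. The last picture shows it upright between the two short boards.
- **Other things:** I saw nothing else touched or shifted in the views taken, but I did not re-measure the other objects.

**What disagreed:**
- **Tool height:** The tool's reported height was about 24 mm too low. My first attempts to grip the cover closed above it without moving it. I found the true height by touching the table and used that from then on.
- **Cameras:** The two cameras differed by about 5 mm in y, which I corrected using the first good grasp.

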